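Fish a dropped spacer ring from under the bench riser

TASK

A steel spacer ring has rolled under the low clear riser on the repair bench. Take the hooked flat probe from its rest, reach under the riser from its front with it and drag the ring completely out in front, not touching the ring with the fingers while it is underneath; then lay the probe back on its rest between the end pegs and put the ring in the tray that holds the two rings like it. Leave the jar, bottle, phone and tin where they are; the small parts in the trays may shift a little.

Things in the scene. Friction and masses are not known exactly. Their poses are not given: they have to be found in the camera images.
- riser: Fixed low shelf of clear acrylic, 280 mm wide (y), 150 deep (x), open at front and back, closed at the sides by 8 mm panels (inside width 264). Underside 40 mm above the bench, top 46. Origin: on the bench, below the middle of the front edge (nearest the robot); x runs inwards to the back, y to the left, z up: negative x is in front of the riser.
- ring: The dropped plain steel spacer ring, 32 mm outside, 20 mm hole, 10 mm thick, about 30 g, lying flat on the bench under the riser, 25 to 60 mm behind the front edge. Origin: centre of its underside (on its axis).
- probe: Flat L-shaped probe, about 70 g: black handle 110 mm long (x -55 to 55), 16 wide, 20 tall (z 0 to 20); from it a steel blade 12 wide, 5 thick (z 0 to 5) runs along +x to x = 160. A crossbar at its end (x 150 to 160, 5 thick) reaches from y = -6 to 42, to the probe's left. Origin: underside of the handle, halfway along. Starts on the rest, blade pointing away from the robot.
- probe_hook (a point): Point on the probe's hook: middle of the inner face (the face towards the handle) of the part of the crossbar that stands out beside the blade; at x 150, y 24, z 2.5 mm in the probe's frame.
- rest: Fixed wooden tool rest: plate 130 x 84 x 6 mm with two crossbars, 12 mm wide, at x = -40 and 40, whose tops, 20 mm above the bench, carry the probe's handle; at the bars' ends (y = -37, 37) pegs 10 mm wide stand up to 36 mm, 64 mm apart inside. Origin: centre of its underside; z up. The probe starts with its origin about 20 mm above this origin, its x along the rest's x.
- ring_tray: Fixed shallow open aluminium tray, 130 (x) x 100 (y) x 18 mm tall, walls and floor 4 mm, that holds the two rings like the dropped one, both lying in its far half (x about 30 to 42 mm); the near half (negative x) is empty. Origin: centre of its underside.
- standoff_tray: A tray just like the ring tray, but with two standing steel standoffs (12 mm thick, 36 mm tall) in its far half. Not the goal. Origin: centre of its underside.
- flux_jar: Bystander, leave alone: round glass jar with black screw cap, 40 mm across, 45 mm tall. Origin on its underside or within it.
- cleaner: Bystander, leave alone: round glass cleaner bottle, 66 mm across, 130 mm tall. Origin on its underside or within it.
- phone: Bystander, leave alone: dark phone, 72 x 150 x 9 mm, lying flat. Origin on its underside or within it.
- tin: Bystander, leave alone: flat round tin, 48 mm across, 18 mm tall, standing on top of the riser near its back. Origin on its underside or within it.

How it is judged:
By the outcome, as a careful person would: the job done as asked, in the order asked, and still so for the second after the job is handed in, with the robot touching nothing.
It also fails if it takes over 61 s, if anything falls off the work surface, if the arm or the gripper's body presses on something with over 40 N, if the wrist force passes 120 N, or if a joint passes its speed limit or range.

ROBOT

A 7-joint arm with a two-finger parallel gripper is mounted at the origin on the work surface. World frame = base frame: x ahead of the robot, y to its left, z up, the work surface at z = 0. Lengths are in m, angles in rad, forces in N, time in s.
With the tool pointing down it reaches from about 0.35 to 0.9 m from the base axis. Payload 8.1 kg.
Tool frame: the origin (TCP) lies on the centre line of the jaws, within the pads' length; the fingertips stand 19 mm ahead of it and the grasp point (between the pads) is the TCP; z points along the fingers, y is the direction in which the jaws open and shut (so a half turn about z gives the same grasp; the last joint's range is limited). The gripper opens to 92 mm and grips with 3 to 60 N. Pads are 19 mm wide; open, the fingers measure 130 mm over their backs; the gripper's body (75 mm by 190 mm) begins 47 mm behind the grasp point.
Start: joints at [1.169, 0.434, 0.025, 1.573, -0.012, 1.134, -0.075], TCP at [0.184, -0.597, 0.246] pointing down, gripper open.
Joint ranges: [-2.62, 2.62], [-0.44, 2.09], [-1.27, 1.32], [0.08, 2.57], [-1.32, 4.46], [0.12, 2], [-2.74, 2.74]. Speed limits (rad/s): [2.22, 2.22, 3.01, 3.01, 3.14, 3.14, 3.14].

INTERFACE

Orientations are given as a rotation vector (axis times angle).
In Python, from cell import monitor, imaging, workorder, outline_of gives the robot as it stands.
- The arm moves only by the tool move_arm, never from a script. Its argument "series" is a list of rows, each a list of 6 numbers: the shift along the world's x, y, z in cm, then the turn, a rotation vector about the world's x, y, z in degrees. A call has 1 to 8 rows; each row shifts and turns the commanded pose from where the row before left it; what a row does not reach is not made up. A row lasts 1/10 s, in which the tool goes at most 50 mm and 8.59 degrees, less where a joint would pass 70% of its speed; a pose out of reach is approached as far as the arm can. A call with a gripper value outside its range is refused whole. "grip" is the opening, from 0 (shut) to 1 (fully open), set as the call begins (left out, the last holds). The fingers move at their own pace and stop on an object; "force" is the grip in N (left out, the last holds). Time passes only in rows, so rows that do not move let the fingers close. It gives the time, the measured TCP pose, the force and the opening at its end, in the units of the state.
- monitor.observe(): the state, without advancing time (a new reading comes with each control period).
- imaging.get_image(name): name is "side" or "top" or "wrist"; returns a dict with "color" (384x512x3 uint8, red, green, blue), "fx", "fy", "cx", "cy" (pixels), "dist_coeffs" ([k1, k2, p1, p2, k3] as OpenCV has them; the pictures are not rectified), "rvec" (rotation vector, rad) and "tvec" (3), from world to camera coordinates, as OpenCV has them; the wrist camera has in their place "mount" (4x4, takes a point from camera to tool coordinates, whose origin is the TCP and whose axes are the flange's). Camera axes: x right, y down, z forward; pixel columns grow to the right and rows downward; lengths in m; the calibration is good to about 2 mm. A picture is of the moment at which its call begins: read the wrist's pose just before it. There is no depth.
- workorder.sign_off(): hands the job in, once; it reports no verdict.
Trained networks look in the newest picture that a camera, given by its name, has taken for a name from the list of things; names that differ only in an ending like _2 or _b are one class to them, and where a whole thing is asked for, a point or a joint stands for the part that bears it (a point fixed in the world has none). Each returns a list of dicts, best first, with "p" (0 to 1); they miss things now and then, are a little off and sometimes report something else, mostly with a low value. They report only what shows in the picture. A call takes as long as a camera call.
- outline_of(camera, thing): "mask" (384x512 bool, what is visible of it) and "rect" ([left, top, width, height] in pixels, round what is visible of it).
The state is a dict: "clock": time; "joints": joint angles; "dq": joint speeds; "joint_efforts": joint torques, N m; "position": TCP position; "ee_rot": TCP orientation; "force": force on the tool from outside, world axes, zero at the start; "ft_torque": the same for the moment, N m; "width": opening from 0.0 (shut) to 1.0 (fully open).
Only numpy, scipy, OpenCV 4.12 (cv2) and the standard library are available. Lean on these libraries where they do the work, as an engineer would, in place of code of your own. Each camera call takes 0.05 s, during which the arm holds its last target. There are 200 camera calls.

## Working session

There is one attempt and no reset: what is moved stays moved. The work goes in short steps, Python scripts to look and compute and a tool call to move; the robot and the scene stay as the last step left them, time stands still between calls to the robot, and variables do not carry over. Pictures are saved under pics/ and viewed, about 8 in all and at most 12, crops included, and the job is handed in when it is done.

Besides the shell and the picture viewer there is one more tool, called after "Call:" as a command line: name --pt "numbers of a row" for each row, then --argument value for the rest. move_arm: Moves the arm, as the interface text tells. Its arguments: {"type":"object","properties":{"series":{"type":"array"},"grip":{"type":"number"},"force":{"type":"number"}},"required":["series"]}

```bash
mkdir -p pics; cat > h.py <<'E'
import cv2, numpy as np
from cell import monitor, imaging, workorder, outline_of
def cam(name):
    s=monitor.observe(); im=imaging.get_image(name)
    K=np.array([[im['fx'],0,im['cx']],[0,im['fy'],im['cy']],[0,0,1.]]); D=np.array(im['dist_coeffs'],float)
    if 'mount' in im:
        M=np.array(im['mount']); T=np.eye(4); T[:3,:3]=cv2.Rodrigues(np.array(s['ee_rot'],float))[0]; T[:3,3]=s['position']
        W=np.linalg.inv(T@M)
        R,t=W[:3,:3],W[:3,3]
    else:
        R=cv2.Rodrigues(np.array(im['rvec'],float))[0]; t=np.array(im['tvec'],float).ravel()
    return dict(img=im['color'],K=K,D=D,R=R,t=t)
def back(c,px,z):
    u=cv2.undistortPoints(np.array(px,float).reshape(-1,1,2),c['K'],c['D']).reshape(-1,2)
    d=np.c_[u,np.ones(len(u))]@c['R']; o=-c['R'].T@c['t']
    z=np.broadcast_to(z,len(u))
    return o+d*((z-o[2])/d[:,2])[:,None]
def proj(c,P):
    return cv2.projectPoints(np.array(P,float).reshape(-1,1,3),cv2.Rodrigues(c['R'])[0],c['t'],c['K'],c['D'])[0].reshape(-1,2)
def save(c,n,roi=None,s=1):
    i=c['img'][...,::-1]
    if roi: i=i[roi[1]:roi[3],roi[0]:roi[2]]
    cv2.imwrite('pics/'+n+'.png',cv2.resize(i,None,fx=s,fy=s,interpolation=cv2.INTER_CUBIC))
E
python3 - <<'E'
from h import *
s=monitor.observe(); print(s)
for n in ['top','side']:
    c=cam(n); save(c,n+'0',s=1.5); print(n,-c['R'].T@c['t'])
    for th,z in [('riser',.046),('ring',.01),('probe',.03),('rest',.01),('ring_tray',.018),('standoff_tray',.018),('flux_jar',.045),('cleaner',.13),('phone',.009),('tin',.064)]:
        for o in outline_of(n,th)[:3]:
            m=o['mask'].astype(np.uint8); cn=max(cv2.findContours(m,0,2)[0],key=len)
            r=cv2.minAreaRect(back(c,cn.reshape(-1,2),z)[:,:2].astype(np.float32)*1000)
            print(th,round(o['p'],2),o['rect'],np.round(r[0],0),np.round(r[1],0),round(r[2],1))
E
```

```text
{'clock': 0.0, 'joints': array([ 1.16939352,  0.43521952,  0.02495805,  1.57411842, -0.01159133,
        1.13399717, -0.0750826 ]), 'dq': array([-1.67627410e-03,  7.58331864e-04, -1.40596158e-03, -1.16770502e-03,
        3.57578091e-05, -8.42657400e-04,  7.43643463e-04]), 'joint_efforts': array([-8.63323912e-04, -6.67847514e+01,  9.84368138e-01, -3.14462757e+01,
       -6.06258097e-02,  4.27764840e-02,  1.56438714e-04]), 'position': array([ 0.18379197, -0.59684842,  0.24493869]), 'ee_rot': array([-3.10507047e+00, -4.67328298e-01,  5.98832485e-04]), 'force': array([-0.00183278,  0.430874  , -0.60165996]), 'ft_torque': array([-0.02299151, -0.0305181 ,  0.00860618]), 'width': 1.0020618114292401}
top [ 0.4378342  -0.02707302  1.02562903]
riser 0.94 [198.3, 107.0, 106.3, 59.2] [703. -19.] [286. 158.] 88.5
probe 0.8 [93.5, 153.8, 10.9, 78.8] [538. 375.] [210.  40.] 11.2
rest 0.56 [90.3, 187.3, 42.4, 44.8] [486. 363.] [128. 102.] 1.4
ring_tray 0.91 [307.2, 203.9, 36.2, 49.4] [ 456. -229.] [128. 102.] 0.1
standoff_tray 0.61 [355.8, 189.8, 41.4, 45.8] [ 505. -371.] [132. 106.] 3.2
standoff_tr
[... 757 characters left out ...]
.] [139. 123.] 0.6
rest 0.8 [157.3, 259.3, 51.7, 44.4] [486. 358.] [130.  99.] 2.0
rest 0.32 [294.0, 151.3, 42.8, 20.6] [ 505. -369.] [139. 126.] 4.1
rest 0.28 [127.6, 256.5, 69.9, 32.5] [548. 374.] [218.  44.] 13.3
ring_tray 0.43 [280.5, 113.8, 14.7, 33.3] [ 718. -496.] [ 70. 290.] 34.1
standoff_tray 0.73 [294.7, 149.5, 42.3, 21.0] [ 499. -358.] [142. 130.] 1.7
flux_jar 0.46 [251.3, 141.6, 6.7, 12.3] [ 711. -247.] [24. 92.] 37.6
cleaner 0.63 [279.2, 112.4, 13.6, 36.0] [ 605. -310.] [ 57. 255.] 32.2
phone 0.71 [127.6, 255.1, 70.0, 37.6] [548. 373.] [220.  46.] 12.6
phone 0.56 [225.4, 271.2, 60.7, 54.2] [298. 286.] [ 77. 155.] 1.0
tin 0.65 [200.0, 162.5, 10.1, 13.2] [736.  -6.] [46. 70.] 42.3
```

View pics/top0.png

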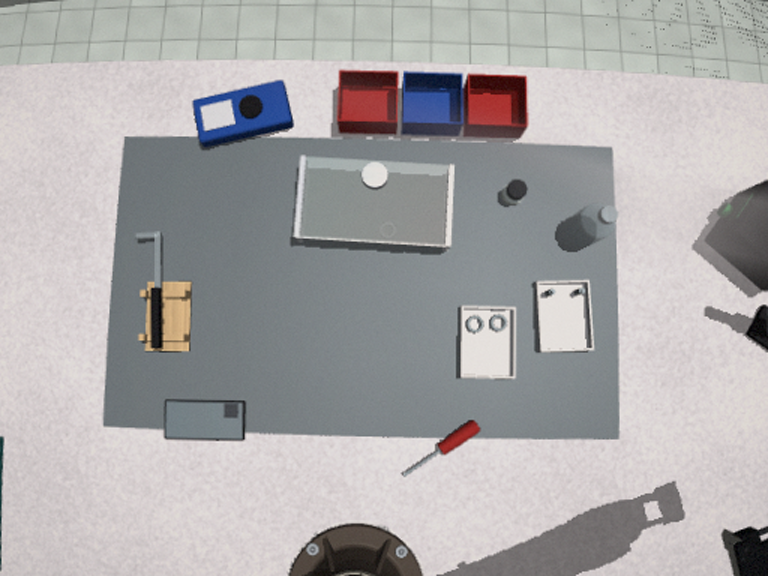

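View pics/side0.png

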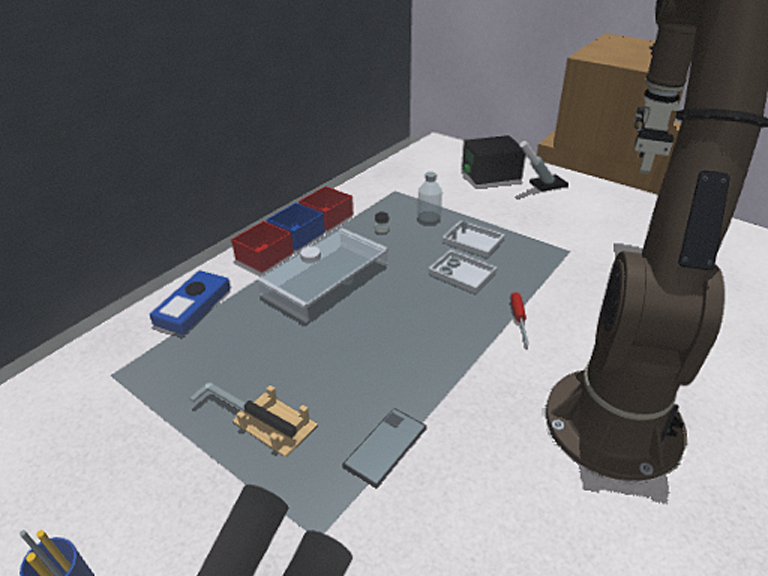

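The top view at 1.5x shows the riser at (373,200), with the ring faint under it at (388,230). The probe handle runs from (157,289) to (156,347) with its hook pointing left, the ring tray is at (488,342) and the standoff tray at (563,316). The side view agrees, though several side detections (phone, ring) were mislabelled. Next I'll get finer positions for the probe, ring and riser.

```bash
python3 - <<'E'
from h import *
c=cam('top'); g=c['img'].astype(int).sum(2)
sub=np.zeros_like(g,bool); sub[185:240,95:115]=1
ys,xs=np.where((g<110)&sub)
P=back(c,np.c_[xs,ys],.04)
print('handle',len(xs),cv2.minAreaRect(P[:,:2].astype(np.float32)*1000))
print('ring',back(c,[[258.7,153.5]],.008))
# riser corners, outer, top z .046 (front-left, front-right), approx view
print('front top corners',back(c,np.array([[294,239],[451,243]])/1.5,.046))
print('front bottom',back(c,np.array([[294,244],[451,248]])/1.5,.0))
print('rest corners z6mm',back(c,np.array([[147,351],[190,350],[190,282],[147,284]])/1.5,.006))
save(c,'riser_t',(190,95,315,175),6)
s=monitor.observe()
print(cv2.Rodrigues(s['ee_rot'])[0].round(3))
E
```

```text
handle 261 ((482.9407653808594, 368.2544860839844), (105.94324493408203, 16.84078025817871), 3.7033331394195557)
ring [[ 0.6574901  -0.04558925  0.008     ]]
front top corners [[ 0.62928858  0.12308349  0.046     ]
 [ 0.62907349 -0.15811259  0.046     ]]
front bottom [[ 0.62876165  0.12972222  0.        ]
 [ 0.62853973 -0.16434285  0.        ]]
rest corners z6mm [[0.42118948 0.39527127 0.006     ]
 [0.4257682  0.31366225 0.006     ]
 [0.55168851 0.32090665 0.006     ]
 [0.54593079 0.40337876 0.006     ]]
[[ 0.956  0.294 -0.   ]
 [ 0.294 -0.956 -0.   ]
 [-0.     0.    -1.   ]]
```

View pics/riser_t.png

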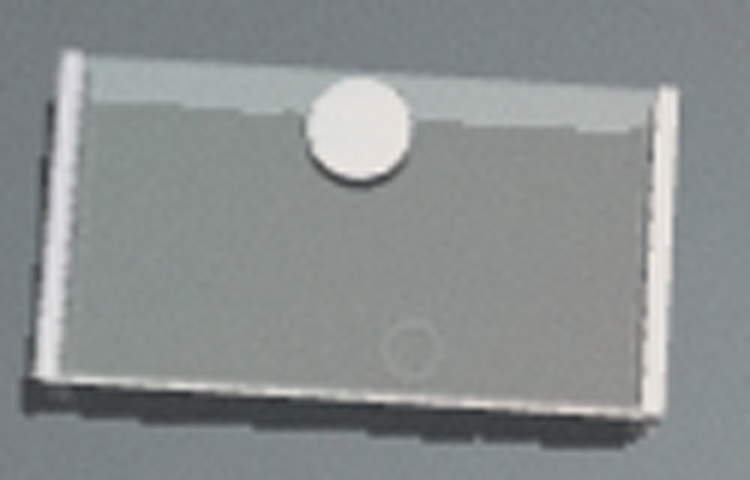

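Call:
move_arm --pt "3 3.5 0 0 0 -2" --pt "3 3.5 0 0 0 -2" --pt "3 3.5 0 0 0 -2" --pt "3 3.5 0 0 0 -2" --pt "3 3.5 0 0 0 -2" --pt "3 3.5 0 0 0 -2" --pt "3 3.5 0 0 0 -1.4" --pt "2 4 0 0 0 0" --grip 1

```text
clock: 1.95
position: [0.4159, -0.3109, 0.246]
ee_rot: [3.139, 0.101, 0.002]
force: [0.2, -0.2, 1.1]
width: 0.999
```

Call:
move_arm --pt "1 4.5 0 0 0 0" --pt "1 4.5 0 0 0 0" --pt "1 4.5 0 0 0 0" --pt "1 4.5 0 0 0 0" --pt "0 4.5 0 0 0 0" --pt "0 4.5 0 0 0 0" --pt "0 4.5 0 0 0 0" --pt "0 4.5 0 0 0 0"

```text
clock: 2.75
position: [0.4538, 0.0494, 0.2461]
ee_rot: [3.14, 0.101, 0.001]
force: [0.2, -0.5, -0.4]
width: 1.002
```

Call:
move_arm --pt "0 4.5 0 0 0 0" --pt "0 4.5 0 0 0 0" --pt "0 4.5 0 0 0 0" --pt "0 4.5 0 0 0 0" --pt "0 4.5 0 0 0 0" --pt "0 4.5 0 0 0 0" --pt "0 0 0 0 0 0" --pt "0 0 0 0 0 0"

```text
clock: 3.55
position: [0.4535, 0.3186, 0.2454]
ee_rot: [3.14, 0.106, -0.001]
force: [0.6, 0.1, 1.0]
width: 1.0
```

Call:
move_arm --pt "1.5 2.5 -3 0 0 0" --pt "1.5 2.5 -3 0 0 0" --pt "0 0 -3 0 0 0" --pt "0 0 0 0 0 0" --pt "0 0 0 0 0 0"

```text
clock: 4.05
position: [0.4843, 0.366, 0.1561]
ee_rot: [3.139, 0.099, -0.001]
force: [-0.3, -0.6, 0.7]
width: 0.998
```

```bash
python3 - <<'E'
from h import *
c=cam('wrist'); save(c,'w1',s=1.5); print(monitor.observe()['position'])
g=c['img'].max(2)
m=(g<60).astype(np.uint8)
for o in outline_of('wrist','probe')[:2]:
    print(o['p'],o['rect'])
    mm=(o['mask']&(g<70)); ys,xs=np.where(mm)
    if len(xs)>20:
        P=back(c,np.c_[xs,ys],.04); print('handle',len(xs),cv2.minAreaRect(P[:,:2].astype(np.float32)*1000))
# riser yaw
t=cam('top')
print(back(t,[[195.8,158.3],[300,164.2],[200.8,103.7],[303,109.7]],.046), back(t,[[258.7,153]],.008))
E
```

```text
[0.48473946 0.36670305 0.15719955]
0.64 [228.1, 0.0, 25.4, 250.4]
handle 2454 ((485.00946044921875, 374.3526611328125), (107.80945587158203, 15.619829177856445), 3.9132885932922363)
[[ 0.63209898  0.12374571  0.046     ]
 [ 0.62302449 -0.15636519  0.046     ]
 [ 0.78501465  0.11698139  0.046     ]
 [ 0.77513327 -0.16365378  0.046     ]] [[ 0.65891324 -0.04555791  0.008     ]]
```

View pics/w1.png

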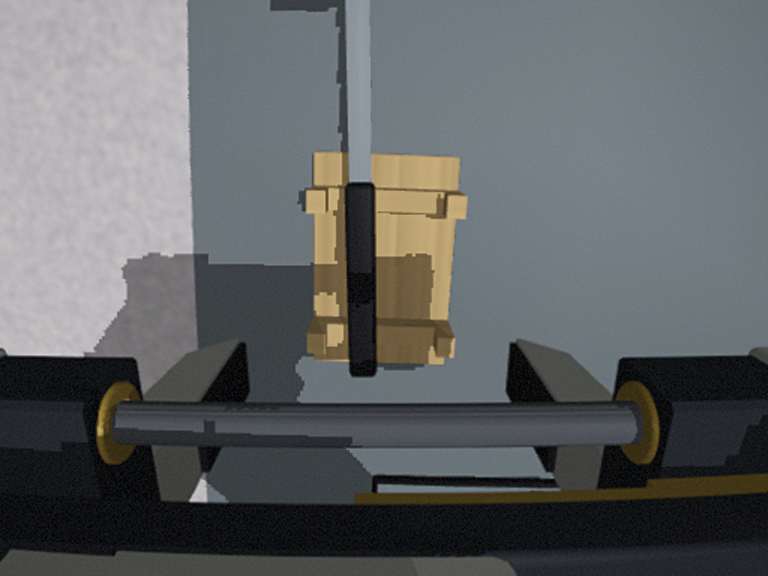

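The handle is at about (0.484, 0.373) with yaw about 3.8°, roughly 7 mm left of the jaw centre. The rest's bars and pegs are clear of the fingers there.

Call:
move_arm --pt "0 0.65 -3 0 0 0" --pt "0 0 -3 0 0 0" --pt "0 0 -2.5 0 0 0" --pt "0 0 -2 0 0 0" --pt "0 0 -0.8 0 0 0" --pt "0 0 0 0 0 0" --pt "0 0 0 0 0 0"

```text
clock: 4.9
position: [0.4847, 0.3747, 0.0443]
ee_rot: [-3.139, -0.101, -0.003]
force: [-0.3, 0.3, 1.1]
width: 0.998
```

Call:
move_arm --pt "0 0 -0.6 0 0 0" --pt "0 0 0 0 0 0"

```text
clock: 5.1
position: [0.4842, 0.3742, 0.037]
ee_rot: [-3.14, -0.102, -0.001]
force: [0.8, -1.2, -1.0]
width: 0.996
```

Call:
move_arm --pt "0 0 0 0 0 0" --pt "0 0 0 0 0 0" --pt "0 0 0 0 0 0" --pt "0 0 0 0 0 0" --pt "0 0 0 0 0 0" --pt "0 0 0 0 0 0" --pt "0 0 0 0 0 0" --pt "0 0 0 0 0 0" --grip 0 --force 40

```text
clock: 5.9
position: [0.484, 0.3742, 0.0367]
ee_rot: [3.14, 0.102, -0.0]
force: [-0.0, -0.4, -0.5]
width: 0.357
```

Call:
move_arm --pt "0 0 0 0 0 0" --pt "0 0 0 0 0 0" --pt "0 0 0 0 0 0" --pt "0 0 0 0 0 0" --pt "0 0 0 0 0 0"

```text
clock: 6.4
position: [0.4839, 0.3742, 0.0367]
ee_rot: [-3.14, -0.102, 0.0]
force: [1.0, 1.2, 0.1]
width: 0.173
```

Call:
move_arm --pt "0 0 1 0 0 0" --pt "0 0 2 0 0 0" --pt "0 0 3 0 0 0" --pt "0 0 1 0 0 0" --pt "0 0 0 0 0 0"

```text
clock: 6.9
position: [0.4848, 0.375, 0.1087]
ee_rot: [-3.138, -0.101, -0.004]
force: [-0.8, 0.5, -0.9]
width: 0.171
```

Call:
move_arm --pt "-1.5 -3 0 0 0 0" --pt "-1.5 -4.5 0 0 0 0" --pt "-1.5 -4.7 0 0 0 0" --pt "0 -4.7 0 0 0 0" --pt "0 -4.7 0 0 0 0" --pt "0 -4.7 0 0 0 0" --pt "0 -4.7 0 0 0 0" --pt "0 -4.7 0 0 0 0"

```text
clock: 7.7
position: [0.4379, 0.0152, 0.106]
ee_rot: [3.14, 0.102, -0.002]
force: [1.3, 0.1, -0.1]
width: 0.174
```

Call:
move_arm --pt "0 -4.7 0 0 0 0" --pt "0 -4.7 0 0 0 0" --pt "0 -3 -1 0 0 0" --pt "0 -1.8 -2 0 0 0" --pt "0 0 -2 0 0 0" --pt "0 0 0 0 0 0" --pt "0 0 0 0 0 0"

```text
clock: 8.4
position: [0.4382, -0.1242, 0.0563]
ee_rot: [-3.139, -0.103, 0.003]
force: [0.3, 0.8, -1.4]
width: 0.172
```

```bash
python3 - <<'E'
from h import *
s=monitor.observe(); p=s['position']; c=cam('top'); save(c,'t2',(190,95,315,240),4)
R=cv2.Rodrigues(s['ee_rot'])[0]; a=np.arctan2(R[1,0],R[0,0]); print(p,np.degrees(a))
# predicted hook tip corners if origin = TCP, z= tcp-.0167+.005
L=np.array([[150,6],[150,42],[160,42],[160,-6]])/1000
W=p[:2]+L@np.array([[np.cos(a),np.sin(a)],[-np.sin(a),np.cos(a)]])
print(W, ((proj(c,np.c_[W,np.full(4,p[2]-.0117)])-[190,95])*4).round())
E
```

```text
[ 0.43823958 -0.12422659  0.05630088] 3.7584161745401587
[[ 0.58752367 -0.10840704]
 [ 0.58516388 -0.07248447]
 [ 0.59514238 -0.07182897]
 [ 0.59828876 -0.11972574]] [[368. 328.]
 [314. 330.]
 [313. 315.]
 [385. 312.]]
```

View pics/t2.png

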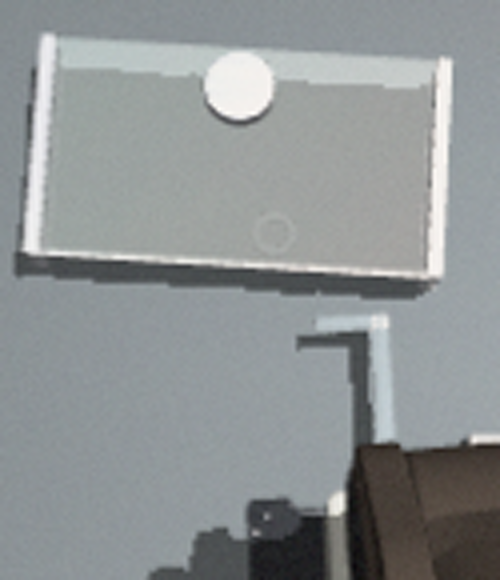

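The hook is in front of the riser, with its tip at crop (315,325) and outer corner at (387,316). That is about 2 mm from where I predicted. The ring is at crop (275,233), so the tip passes to its right.

Call:
move_arm --pt "0 0 -1.5 0 0 0" --pt "0 0 -1.2 0 0 0" --pt "0 0 -0.7 0 0 0" --pt "0 0 -0.2 0 0 0" --pt "0 0 0 0 0 0" --pt "0 0 0 0 0 0"

```text
clock: 9.05
position: [0.4392, -0.1248, 0.0211]
ee_rot: [3.14, 0.102, 0.001]
force: [0.3, 0.5, -0.8]
width: 0.173
```

Call:
move_arm --pt "1.5 0 0 0 0 0" --pt "2 0 0 0 0 0" --pt "2 0 0 0 0 0" --pt "2 0 0 0 0 0" --pt "2 0 0 0 0 0" --pt "1.3 0 0 0 0 0" --pt "0 0 0 0 0 0"

```text
clock: 9.75
position: [0.5491, -0.1246, 0.0213]
ee_rot: [-3.14, -0.102, -0.004]
force: [-0.1, -0.7, -1.0]
width: 0.169
```

```bash
python3 - <<'E'
from h import *
s=monitor.observe(); print(s['position'],s['force'])
c=cam('top'); save(c,'t3',(195,105,310,190),6)
E
```

```text
[ 0.54905476 -0.12462645  0.02128574] [-0.13361626 -0.69640365 -0.98232443]
```

View pics/t3.png

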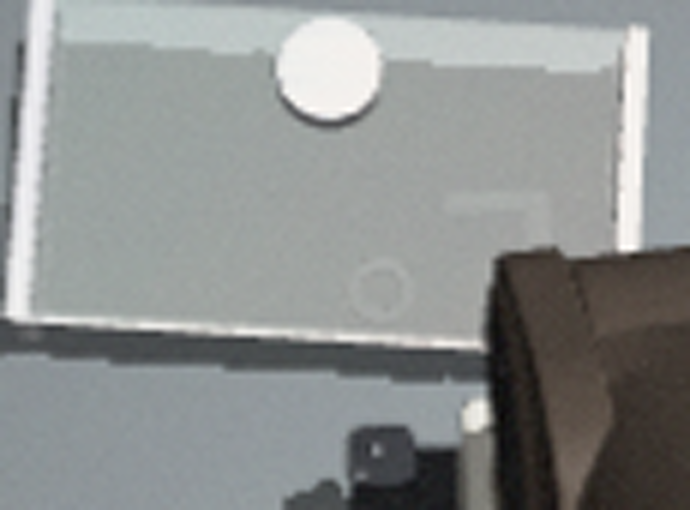

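The ring is at crop (381,288), the crossbar tip at (447,205) and the blade's left edge at about x=525. The hook is already beyond the ring, so I'll shift left 48 mm to bring the ring beside the blade.

Call:
move_arm --pt "0 1 0 0 0 0" --pt "0 1 0 0 0 0" --pt "0 1 0 0 0 0" --pt "0 1 0 0 0 0" --pt "0 0.8 0 0 0 0" --pt "0 0 0 0 0 0" --pt "0 0 0 0 0 0"

```text
clock: 10.5
position: [0.5469, -0.0768, 0.0208]
ee_rot: [3.14, 0.103, -0.0]
force: [-0.3, 0.1, -1.2]
width: 0.174
```

Call:
move_arm --pt "-0.7 0 0 0 0 0" --pt "-0.7 0 0 0 0 0" --pt "-0.7 0 0 0 0 0" --pt "-0.7 0 0 0 0 0" --pt "-0.7 0 0 0 0 0" --pt "0 0 0 0 0 0"

```text
clock: 11.1
position: [0.5106, -0.077, 0.0207]
ee_rot: [3.14, 0.102, -0.002]
force: [0.6, -0.3, -0.3]
width: 0.17
```

```bash
python3 - <<'E'
from h import *
s=monitor.observe(); print(s['position'],s['force'])
c=cam('top'); save(c,'t4',(195,105,310,190),6)
E
```

```text
[ 0.51057541 -0.07701982  0.02071883] [ 0.61989845 -0.27144058 -0.33078703]
```

View pics/t4.png

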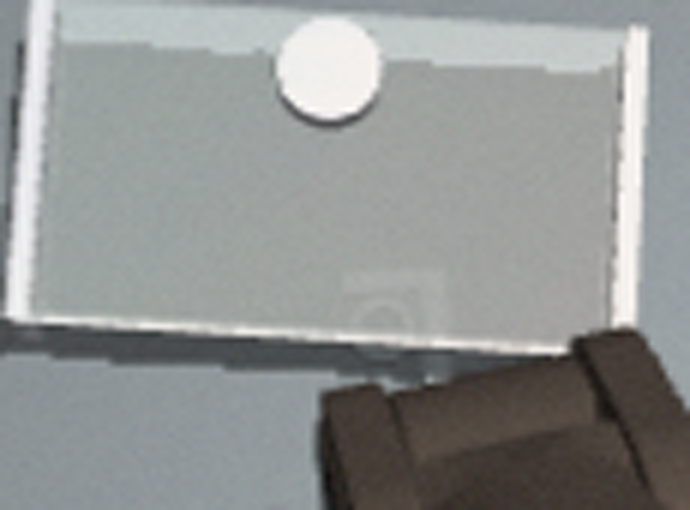

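The ring (about (380,325)) now sits in the hook corner, so I'll drag it out.

Call:
move_arm --pt "-1 0 0 0 0 0" --pt "-1.2 0 0 0 0 0" --pt "-1.2 0 0 0 0 0" --pt "-1.2 0 0 0 0 0" --pt "-1.2 0 0 0 0 0" --pt "-1.2 0 0 0 0 0" --pt "-1 0 0 0 0 0" --pt "-0.8 0 0 0 0 0"

```text
clock: 11.95
position: [0.4229, -0.0769, 0.0208]
ee_rot: [3.14, 0.102, -0.0]
force: [-1.4, 0.1, -0.8]
width: 0.167
```

Call:
move_arm --pt "-0.5 0 0 0 0 0" --pt "-0.4 0 0 0 0 0" --pt "0 0 0 0 0 0" --pt "0.5 0 0 0 0 0" --pt "0.5 0 0 0 0 0" --pt "0 0 0 0 0 0" --pt "0 0 0 0 0 0"

```text
clock: 12.65
position: [0.4253, -0.0768, 0.0207]
ee_rot: [-3.14, -0.102, -0.0]
force: [0.8, -0.0, -1.6]
width: 0.17
```

```bash
python3 - <<'E'
from h import *
s=monitor.observe(); print(s['position'],s['force'])
c=cam('top'); save(c,'t5',(195,105,310,220),5)
for n in ['top','side']:
    c=cam(n)
    for o in outline_of(n,'ring')[:4]:
        r=o['rect']; print(n,o['p'],r,back(c,[[r[0]+r[2]/2,r[1]+r[3]/2]],.005))
E
```

```text
[ 0.42533636 -0.07675741  0.02066532] [ 0.78667288 -0.01988102 -1.55789821]
top 0.42 [250.4, 187.5, 10.9, 15.2] [[ 0.5409289  -0.04037462  0.005     ]]
side 0.47 [256.7, 194.0, 4.8, 8.6] [[ 0.53579822 -0.04416903  0.005     ]]
```

View pics/t5.png

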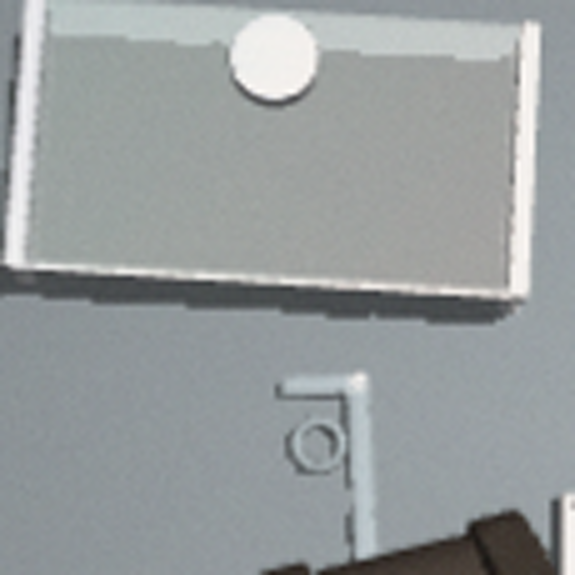

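The ring lies clear in front at crop (317,445), with a visible gap to the crossbar at (320,385). I'll lift the probe and take it back to the rest.

Call:
move_arm --pt "0 0 1 0 0 0" --pt "0 0 2 0 0 0" --pt "0 0 3 0 0 0" --pt "0 0 3 0 0 0" --pt "0 3 0 0 0 0" --pt "0 4.5 0 0 0 0" --pt "0 4.7 0 0 0 0" --pt "0 4.7 0 0 0 0"

```text
clock: 13.7
position: [0.4248, 0.0935, 0.1117]
ee_rot: [3.14, 0.1, 0.002]
force: [2.2, 0.3, -0.0]
width: 0.17
```

Call:
move_arm --pt "0 4.7 0 0 0 0" --pt "0 4.7 0 0 0 0" --pt "0 4.7 0 0 0 0" --pt "1 4.7 0 0 0 0" --pt "1.5 4 0 0 0 0" --pt "1.9 3 0 0 0 0" --pt "1.5 2 0 0 0 0" --pt "0 0 0 0 0 0"

```text
clock: 14.5
position: [0.4849, 0.3734, 0.1115]
ee_rot: [-3.137, -0.104, -0.001]
force: [-1.1, -0.5, -1.6]
width: 0.17
```

Call:
move_arm --pt "0 0 0 0 0 0" --pt "0 0 0 0 0 0"

```text
clock: 14.7
position: [0.4834, 0.3689, 0.1109]
ee_rot: [3.139, 0.101, -0.001]
force: [0.3, -0.1, -1.1]
width: 0.169
```

Call:
move_arm --pt "0 0 -2 0 0 0" --pt "0 0 -2.5 0 0 0" --pt "0 0 -1.5 0 0 0" --pt "0 0 -0.7 0 0 0" --pt "0 0 -0.4 0 0 0" --pt "0 0 0 0 0 0" --pt "0 0 0 0 0 0"

```text
clock: 15.4
position: [0.4843, 0.3705, 0.0405]
ee_rot: [-3.139, -0.102, -0.001]
force: [0.2, -0.7, -0.7]
width: 0.167
```

Call:
move_arm --pt "0 0 -0.2 0 0 0" --pt "0 0 -0.15 0 0 0" --pt "0 0 0 0 0 0" --pt "0 0 0 0 0 0"

```text
clock: 15.8
position: [0.4842, 0.3704, 0.0367]
ee_rot: [-3.139, -0.102, -0.001]
force: [-0.3, 0.2, 3.9]
width: 0.169
```

Call:
move_arm --pt "0 0 0 0 0 0" --pt "0 0 0 0 0 0" --pt "0 0 0 0 0 0" --pt "0 0 0 0 0 0" --pt "0 0 0 0 0 0" --pt "0 0 0 0 0 0" --pt "0 0 0 0 0 0" --pt "0 0 0 0 0 0" --grip 0.65

```text
clock: 16.6
position: [0.4839, 0.3702, 0.0363]
ee_rot: [3.14, 0.102, 0.0]
force: [-0.5, -0.1, 0.6]
width: 0.65
```

Call:
move_arm --pt "0 0 1 0 0 0" --pt "0 0 2 0 0 0" --pt "0 0 4 0 0 0" --pt "0 0 4 0 0 0" --pt "0 -4 0 0 0 0" --pt "0 -4.7 0 0 0 0" --pt "0 -4.7 0 0 0 0" --pt "0 -4.7 0 0 0 0"

```text
clock: 17.4
position: [0.4838, 0.1876, 0.1471]
ee_rot: [-3.14, -0.102, -0.002]
force: [1.6, -0.5, -0.0]
width: 0.651
```

Call:
move_arm --pt "0 -4.7 0 0 0 0" --pt "0 -4.7 0 0 0 0" --pt "0 -4.7 0 0 0 0" --pt "0 -4.7 0 0 0 0" --pt "0 0 0 0 0 0" --pt "0 0 0 0 0 0"

```text
clock: 18.0
position: [0.4841, 0.0001, 0.1469]
ee_rot: [3.14, 0.097, 0.001]
force: [-0.7, 1.3, -0.1]
width: 0.651
```

```bash
python3 - <<'E'
from h import *
t=cam('top'); 
for th,z in [('ring',.008),('probe',.03),('ring_tray',.018)]:
  for o in outline_of('top',th)[:3]:
    r=o['rect']; print('top',th,o['p'],r,back(t,[[r[0]+r[2]/2,r[1]+r[3]/2]],z))
g=t['img'].astype(int).sum(2); sub=np.zeros_like(g,bool); sub[185:240,95:115]=1
ys,xs=np.where((g<110)&sub); print(cv2.minAreaRect(back(t,np.c_[xs,ys],.04)[:,:2].astype(np.float32)*1000))
s=monitor.observe(); c=cam('wrist'); print(s['position'],s['clock'])
for o in outline_of('wrist','ring')[:3]:
    ys,xs=np.where(o['mask']); P=back(c,np.c_[xs,ys],.01)[:,:2]; print('w',o['p'],o['rect'],P.min(0),P.max(0))
A=t['img'][100:270,70:360]; A=cv2.resize(A,None,fx=2.7,fy=2.7); cv2.imwrite('pics/t6.png',A[...,::-1])
E
```

```text
top probe 0.89 [89.2, 155.5, 18.2, 73.8] [[0.53495397 0.39180006 0.03      ]]
top probe 0.73 [108.0, 265.4, 56.0, 27.5] [[0.30495029 0.27429982 0.03      ]]
top ring_tray 0.87 [307.0, 203.6, 36.7, 48.0] [[ 0.45554305 -0.23113447  0.018     ]]
((483.05499267578125, 364.0891418457031), (105.79417419433594, 14.045158386230469), 3.651306390762329)
[0.48408888 0.00293748 0.14654384] 18.2
w 0.75 [296.0, 95.4, 37.7, 42.9] [ 0.530167   -0.06061198] [ 0.56132126 -0.02948096]
```

View pics/t6.png

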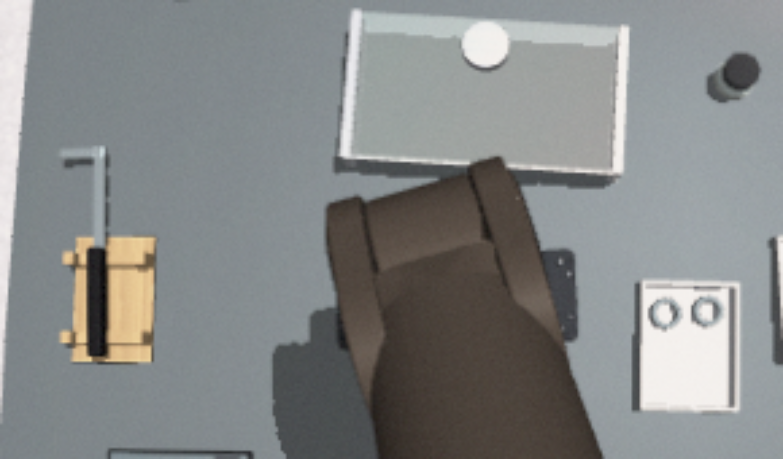

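The probe lies on the rest between the pegs, with its handle at crop (97,300). The wrist network puts the ring at (0.546, -0.045) with the correct 31 mm extent, so I'll grasp it there.

Call:
move_arm --pt "3 -2.4 -1 0 0 0" --pt "3.2 -2.3 -2 0 0 0" --pt "0 0 -4 0 0 0" --pt "0 0 -2.5 0 0 0" --pt "0 0 -1.8 0 0 0" --pt "0 0 -0.9 0 0 0" --pt "0 0 0 0 0 0" --pt "0 0 0 0 0 0"

```text
clock: 19.1
position: [0.5465, -0.0454, 0.0249]
ee_rot: [3.14, 0.103, 0.001]
force: [0.4, -0.4, -0.3]
width: 0.648
```

Call:
move_arm --pt "0 0 -0.3 0 0 0" --pt "0 0 0 0 0 0"

```text
clock: 19.3
position: [0.5464, -0.0458, 0.0219]
ee_rot: [3.14, 0.102, 0.002]
force: [-0.3, 0.0, -0.1]
width: 0.65
```

Call:
move_arm --pt "0 0 -0.1 0 0 0" --pt "0 0 0 0 0 0" --pt "0 0 0 0 0 0" --pt "0 0 0 0 0 0" --pt "0 0 0 0 0 0" --pt "0 0 0 0 0 0" --pt "0 0 0 0 0 0" --pt "0 0 0 0 0 0" --grip 0 --force 25

```text
clock: 20.1
position: [0.546, -0.0458, 0.0203]
ee_rot: [3.14, 0.102, 0.0]
force: [-0.3, -0.1, 2.0]
width: 0.335
```

Call:
move_arm --pt "0 0 0 0 0 0" --pt "0 0 0.5 0 0 0" --pt "0 0 2 0 0 0" --pt "0 0 3 0 0 0" --pt "0 0 2 0 0 0" --pt "0 0 0 0 0 0"

```text
clock: 20.7
position: [0.5477, -0.0457, 0.0981]
ee_rot: [3.14, 0.102, 0.008]
force: [-0.1, -0.0, -0.4]
width: 0.339
```

Call:
move_arm --pt "-2 -3 0 0 0 0" --pt "-2.5 -4 0 0 0 0" --pt "-2.5 -4 0 0 0 0" --pt "-2.5 -4 0 0 0 0" --pt "-1.7 -2.4 0 0 0 0" --pt "-1 -1 0 0 0 0" --pt "0 0 0 0 0 0" --pt "0 0 0 0 0 0"

```text
clock: 21.5
position: [0.4247, -0.2286, 0.0952]
ee_rot: [-3.139, -0.103, -0.001]
force: [-0.3, 0.5, -0.5]
width: 0.333
```

```bash
python3 - <<'E'
from h import *
s=monitor.observe(); c=cam('wrist'); print(s['position'],s['width']); save(c,'w7',s=1.3)
for o in outline_of('wrist','ring_tray')[:2]:
    ys,xs=np.where(o['mask']); P=back(c,np.c_[xs,ys],.018)[:,:2]; print('w',o['p'],o['rect'],P.min(0),P.max(0))
E
```

```text
[ 0.42467786 -0.22864086  0.09515039] 0.33342853819673096
w 0.72 [177.2, 58.6, 164.1, 196.4] [ 0.38981658 -0.28005709] [ 0.52017812 -0.17907172]
```

View pics/w7.png

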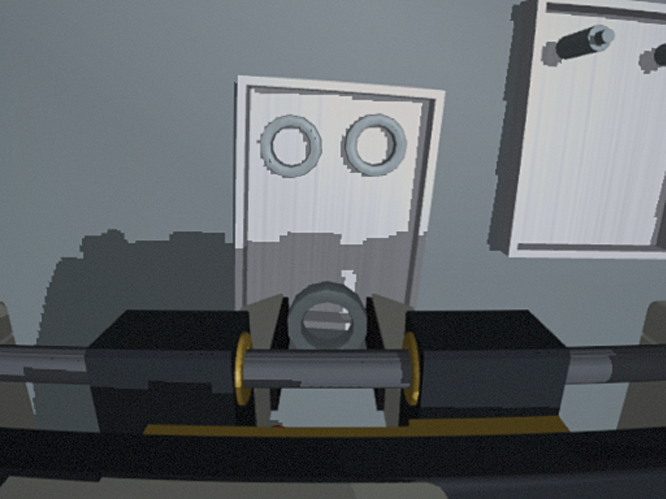

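The ring is held between the pads at (327,315), over the empty near half of the ring tray, whose centre is about (0.455, -0.230). I'll lower it in.

Call:
move_arm --pt "0 0 -2 0 0 0" --pt "0 0 -2.5 0 0 0" --pt "0 0 -1.5 0 0 0" --pt "0 0 -0.8 0 0 0" --pt "0 0 0 0 0 0" --pt "0 0 0 0 0 0"

```text
clock: 22.2
position: [0.4247, -0.2293, 0.0276]
ee_rot: [3.14, 0.104, 0.001]
force: [0.2, 0.4, -0.2]
width: 0.334
```

Call:
move_arm --pt "0 0 -0.2 0 0 0" --pt "0 0 -0.1 0 0 0" --pt "0 0 0 0 0 0"

```text
clock: 22.5
position: [0.4241, -0.23, 0.0245]
ee_rot: [3.14, 0.102, 0.001]
force: [0.8, 0.2, -1.3]
width: 0.337
```

Call:
move_arm --pt "0 0 0 0 0 0" --pt "0 0 0 0 0 0" --pt "0 0 0 0 0 0" --pt "0 0 0 0 0 0" --grip 0.43

```text
clock: 22.9
position: [0.424, -0.2299, 0.0243]
ee_rot: [3.14, 0.102, 0.0]
force: [-0.1, -0.2, 0.6]
width: 0.429
```

Call:
move_arm --pt "0 0 1 0 0 0" --pt "0 0 2 0 0 0" --pt "0 0 4 0 0 0" --pt "0 0 4 0 0 0" --pt "0 0 4 0 0 0" --pt "-1 4.5 0 0 0 0" --pt "-1 4.5 0 0 0 0" --pt "-1 4.5 0 0 0 0"

```text
clock: 23.7
position: [0.3935, -0.0935, 0.1753]
ee_rot: [3.139, 0.1, 0.002]
force: [1.0, 1.2, 0.2]
width: 0.431
```

Call:
move_arm --pt "0 4.5 0 0 0 0" --pt "0 4.5 0 0 0 0" --pt "0 4.5 0 0 0 0" --pt "0 0 0 0 0 0" --pt "0 0 0 0 0 0"

```text
clock: 24.2
position: [0.3938, 0.041, 0.1748]
ee_rot: [3.139, 0.107, 0.001]
force: [-0.5, -0.8, 0.7]
width: 0.43
```

```bash
python3 - <<'E'
from h import *
s=monitor.observe(); c=cam('top'); print(s['position'],s['width'],s['clock'],s['force']); save(c,'t8',(60,90,430,300),2.1)
E
```

```text
[0.39381844 0.0409563  0.17478241] 0.42958122827192846 24.2 [-0.53843577 -0.76454704  0.69979873]
```

View pics/t8.png

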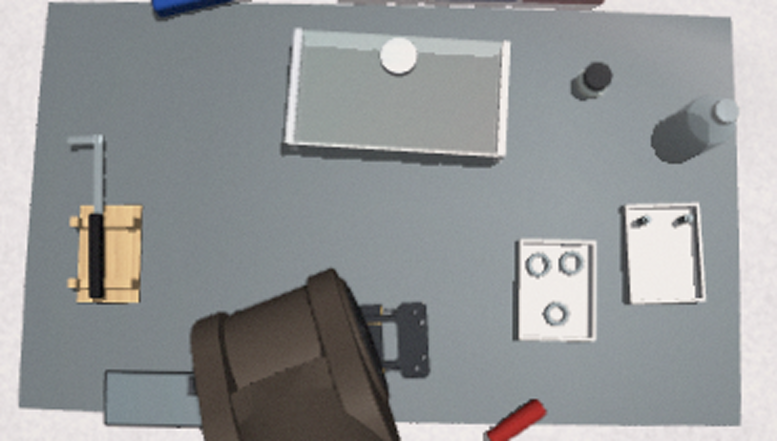

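The ring is flat in the tray's near half at (555,314). The probe is on the rest between the pegs at (97,255), and the arm is clear of everything.

```bash
python3 -c "
from h import *
print(workorder.sign_off())"
```

```text
the job is handed in; nothing more can be done
None
```

The job is done and handed in at about 24 s on the robot's clock, well under the 61 s limit. I dragged the ring out in front of the riser with the probe's hook. Then I laid the probe back on its rest and put the ring in the near half of the ring tray.

- **Last picture (top view):** The ring lies flat in the ring tray with the other two. The probe rests between the pegs. The jar, bottle and tin look unmoved; the arm partly hid the phone, but what showed was in place.
- **Forces:** The highest force reported after any move was about 4 N, when the probe was set down. The arm was up and clear of everything at hand-in.
- **Disagreements:**
  - The top and wrist cameras differed by about 6 mm on the probe handle's sideways position. The grasp held anyway.
  - The networks mislabelled a few things, such as taking the phone for the probe. I left those readings out.

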